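Set the pot gauge to the batch size

ROBOT

A 7-joint arm with a two-finger parallel gripper is mounted at the origin on the work surface. World frame = base frame: x ahead of the robot, y to its left, z up, the work surface at z = 0. Lengths are in mm, angles in degrees, forces in N, time in s.
With the tool pointing down it reaches from about 425 to 1025 mm from the base axis. Payload 9.4 kg.
Tool frame: the origin (TCP) lies on the centre line of the jaws, within the pads' length; the fingertips stand 11 mm ahead of it and the grasp point (between the pads) lies 8 mm behind it (ctrl.nose_length is the distance from the TCP to the fingertips, in mm); z points along the fingers, y is the line along which they close (so a half turn about z gives the same grasp; the last joint's range is limited). The gripper opens to 85 mm and grips with 20 to 120 N. Pads are 22 mm wide; open, the fingers measure 114 mm over their backs; the gripper's body (76 mm by 85 mm) begins 54 mm behind the grasp point. The pads swing forward as they close: fully open they stand 13 mm farther back than shut.
Start: joints at [-74.181, 34.337, -0.143, 91.639, 0.103, 54.024, -4.572], TCP at [250.51, 680.345, 242.275] pointing down, gripper open.
Joint ranges: [-147.43, 147.43], [-19.82, 112.94], [-74.19, 73.91], [6.32, 146.72], [-59.91, 239.91], [6.04, 106.73], [-150.56, 150.56]. Speed limits (degrees/s): [127.2, 127.2, 172.46, 172.46, 180, 180, 180].

INTERFACE

Orientations are given as a 3x3 rotation matrix whose columns are the frame's x, y, z axes.
In Python, from cell import telemetry, imaging, order, ctrl gives the robot as it stands.
- The arm moves only by the tool servo_tool, never from a script. Its argument "targets" is one flat list of numbers, 6 for each row, row after row: the shift along the world's x, y, z in mm, then the turn, a rotation vector about the world's x, y, z in rad. A call has 1 to 12 rows; each row shifts and turns the commanded pose from where the row before left it; what a row does not reach is not made up. A row lasts 1/12 s, in which the tool goes at most 41.7 mm and 7.16 degrees, less where a joint would pass 70% of its speed; a pose out of reach is approached as far as the arm can. A call with a gripper value outside its range is refused whole. "hand" is the finger opening in mm, from 0 to 85.4, set as the call begins (left out, the last holds). The fingers move at their own pace and stop on an object; "force" is the grip in N (left out, the last holds). Time passes only in rows, so rows that do not move let the fingers close. It gives the time, the measured TCP pose, the force, the opening and the grip force at its end, in the units of the state.
- telemetry.sense(): the state, without advancing time (a new reading comes with each control period).
- imaging.get_image(name): name is "scene" or "top"; returns a dict with "image" (480x640x3 uint8, red, green, blue), "range_z" (480x640 float32, mm along the optical axis (not along the pixel's ray), 0 where there is no reading), "fx", "fy", "cx", "cy" (pixels), "R" (3x3) and "t" (3): a world point X has camera coordinates R X + t. Camera axes: x right, y down, z forward; pixel columns grow to the right and rows downward; lengths in mm; the calibration is good to about 2 mm. A picture is of the moment at which its call begins.
- order.job_done(): hands the job in; it is judged then, once.
Trained networks look in the newest picture that a camera, given by its name, has taken for a name from the list of things; names that differ only in an ending like _2 or _b are one class to them, and where a whole thing is asked for, a point or a joint stands for the part that bears it (a point fixed in the world has none). Each returns a list of dicts, best first, with "conf" (0 to 1); they miss things now and then, are a little off and sometimes report something else, mostly with a low value. They report only what shows in the picture. A call takes as long as a camera call.
- imaging.spot_in(thing, camera): "pixel" ([column, row] in pixels, amid what is visible of it).
- imaging.masks_of(thing, camera): "mask" (480x640 bool, what is visible of it) and "pixel" ([column, row] in pixels, amid what is visible of it).
- imaging.landmark_of(thing, camera): "pixel" ([column, row] in pixels: a listed point, or the origin of a listed thing).
The state is a dict: "time": time; "joint_pos": joint angles; "joint_vel": joint speeds; "effort": joint torques, N m; "tcp_pos": TCP position; "tcp_rot": TCP orientation; "contact_force": force on the tool from outside, world axes, zero at the start; "wrist_torque": the same for the moment, N m; "finger_gap": finger opening in mm; "gripper_force": force on a finger pad.
Only numpy, scipy, OpenCV 4.12 (cv2) and the standard library are available. Lean on these libraries where they do the work, as an engineer would, in place of code of your own. Each camera call takes 0.05 s, during which the arm holds its last target. There are 200 camera calls.

TASK

Set the blue pot gauge for the next batch: with a fingertip on top of the knurled wheel, roll it until the gap between the jaws has closed so far that the black pointer stands level with the red tab, within the tab's width, then take the finger away. Move the jaw only by rolling the wheel, never by touching the jaw itself; do not pinch or lift anything, and leave the red tab, the two pots, the sprayer and the brush as they are.

Things in the scene. Friction and masses are not known exactly. Their poses are not given: they have to be found in the camera images.
- gauge: blue pot gauge clamped fast to the bench, base plate 140 x 360 x 12 mm. Origin on the bench, 10 mm from the plate's middle; x across it, away from the robot at yaw 0, y along it from wheel end to fixed jaw, z up. Wheel housing at y = -120 mm: two cheeks 10 mm thick, 34 mm apart, 80 mm long, 73 mm high. Fixed jaw's inner face at y = +140 mm. Only the wheel is higher than 73 mm.
- wheel: knurled steel wheel with three yellow ridges, radius 28 mm, 28 mm wide, axle level along the gauge's x. Origin at its centre, 55 mm above the bench; its frame turns with it. Rolling its top towards the gauge's +y closes the gap, -y opens it: 10 mm of jaw travel per radian, 0.36 mm per mm of rim travel. It turns with 1 to 4 N at the rim and stays where it is left.
- wheel_top (a point): topmost point of the rim, mid width, 83 mm above the bench, 10 mm above the housing cheeks; does not turn with the wheel. The wheel cannot sink: a fingertip pressed on the top with 4 to 15 N and drawn level along the gauge's y rolls it by friction with little slip. Use short strokes, about 10 mm either side of this point: a tip set down lower on the curve jams if driven level.
- jaw: moving jaw: grey slider 44 x 40 x 26 mm on the aluminium beam with a steel blade 85 mm long towards the robot, top 48 mm above the bench. Origin in mid slider, 12 mm above the bench. Geared to the wheel; slides 60 mm along the gauge's y, closing the gap from 150 to 90 mm. Not to be touched.
- pointer (a point): tip of the black pointer, 3 mm wide, that sticks out of the moving jaw over the white scale to the side away from the blades; 33 mm above the bench.
- tab: red tab on the white scale, 26 mm long across the scale, 8 mm wide along it, 10 mm high, its top 40 mm above the bench. It marks the gap wanted. Origin at the middle of its width at the end next to the pointer, on the scale; y along the gauge as above. The pointer starts 18 to 50 mm short of it (on its -y side). Set by friction, not to be moved.
- ribbed_pot: peach ribbed clay pot, 110 mm across, 130 mm high, standing beyond the fixed-jaw end. Origin under its centre.
- small_pot: small rust-red clay pot, 76 mm across, 62 mm high, beyond the wheel on the side away from the robot. Origin under its centre.
- sprayer: white spray bottle with blue head, 112 mm across at the foot, 243 mm high, beyond the wheel end of the gauge. Origin under its centre.
- brush: flat paintbrush with a wooden handle, about 190 mm long, lying on the bench between the robot and the gauge. Origin at its underside, near mid length.

How it is judged (in metres and radians):
On the way:
1. a fingertip rolls the wheel and the jaw closes (contact force between the fingers and wheel above 0.3 N and distance of pointer from where it was at the start of the episode above 0.004 m), for 0.05 s.
At the end, for the whole second after the job is handed in: the pointer's middle stands within 4 mm of the middle of the red tab along the scale (within the tab's 8 mm width), the jaw is at rest, the tab has not been moved, and the robot touches nothing (y of pointer in the frame of tab between -0.004 and 0.004 m and linear speed of jaw below 0.003 m/s and distance of tab from where it was at the start of the episode below 0.002 m).
It fails at once if the jaw is touched by the robot (contact force between any of the fingers, the arm and jaw above 1 N).
It fails at once if the red tab is moved by more than 2 mm (distance of tab from where it was at the start of the episode above 0.002 m).
It fails at once if a pot, the sprayer or the brush is shifted by more than 15 mm, tipped or lifted (distance of any of ribbed_pot, small_pot, sprayer, brush from where it was at the start of the episode above 0.015 m).
It also fails if it takes over 48 s, if anything falls off the work surface, if the arm or the gripper's body presses on something with over 40 N, if the wrist force passes 120 N, or if a joint passes its speed limit or range.

## Working session

There is one attempt and no reset: what is moved stays moved. The work goes in short steps, Python scripts to look and compute and a tool call to move; the robot and the scene stay as the last step left them, time stands still between calls to the robot, and variables do not carry over. Pictures are saved under pics/ and viewed, at most 10 in all, crops included, and the job is handed in when it is done.

Besides the shell and the picture viewer there is one more tool, called after "Call:" as name(argument=value, ...), one argument or row to a line, values as JSON. servo_tool: Moves the arm, as the interface text tells. Its arguments: {"type":"object","properties":{"targets":{"type":"array","items":{"type":"number"}},"hand":{"type":"number"},"force":{"type":"number"}},"required":["targets"]}

```bash
mkdir -p pics
cat > h.py <<'E'
import numpy as np, cv2
from cell import telemetry, imaging, order, ctrl
def ray(c,p,z):
    d=c['R'].T@np.array([(p[0]-c['cx'])/c['fx'],(p[1]-c['cy'])/c['fy'],1]); o=-c['R'].T@c['t']
    return o+d*(z-o[2])/d[2]
def save(c,n): cv2.imwrite('pics/'+n,c['image'][:,:,::-1])
E
python3 - <<'E'
from h import *
s=telemetry.sense(); print(s['time'],s['tcp_pos'],np.round(s['tcp_rot'],3).tolist(),s['finger_gap'])
Z=dict(wheel_top=83,wheel=55,pointer=33,tab=30,jaw=12,ribbed_pot=0,small_pot=0,sprayer=0,brush=0,gauge=0)
for n in ['top','scene']:
    c=imaging.get_image(n); save(c,n+'0.png'); print(n,(-c['R'].T@c['t']).round())
    for k,z in Z.items():
        for r in imaging.landmark_of(k,n)[:1]: print(k,np.round(r['pixel'],1),round(r['conf'],2),ray(c,r['pixel'],z).round(1))
E
```

```text
0.0 [250.37217195 679.91967084 241.43262176] [[-0.938, 0.345, -0.0], [0.345, 0.938, -0.001], [-0.0, -0.002, -1.0]] 85.2392240962759
top [ 441.   36. 1031.]
wheel_top [342.2 259.3] 0.78 [523.  -27.5  83. ]
wheel [339.4 263.4] 0.98 [517.5 -23.7  55. ]
pointer [296.5 235.7] 0.69 [576.7  60.3  33. ]
tab [287.8 233. ] 0.38 [582.9  77.9  30. ]
jaw [294.4 256.1] 0.71 [537.4  65.6  12. ]
ribbed_pot [144.9 239. ] 0.56 [579.2 375.5   0. ]
small_pot [338.9 183. ] 0.7 [692.4 -30.    0. ]
sprayer [464.9 257.7] 0.91 [ 529.4 -289.3    0. ]
brush [245.3 328.4] 0.75 [392.6 167.5   0. ]
gauge [282.  252.8] 0.63 [545.8  91.6   0. ]
scene [1264. -132. 1065.]
wheel_top [272.5 227.7] 0.6 [515.5 -23.   83. ]
wheel [272.  234.9] 0.57 [515.9 -25.9  55. ]
pointer [308.8 248.8] 0.63 [564.8  56.1  33. ]
tab [319.2 250.5] 0.61 [574.3  80.5  30. ]
jaw [311.2 244.7] 0.58 [539.7  69.2  12. ]
ribbed_pot [428.5 234.7] 0.62 [577.3 378.1   0. ]
small_pot [286.7 303.6] 0.57 [683.9 -29.5   0. ]
sprayer [172.3 275. ] 0.63 [ 534.5 -286.1    0. ]
brush [334.3 200.1] 0.91 [400.9 172.2   0. ]
gauge [321.9 244. ] 0.96 [536.2  98.9   0. ]
```

View pics/top0.png

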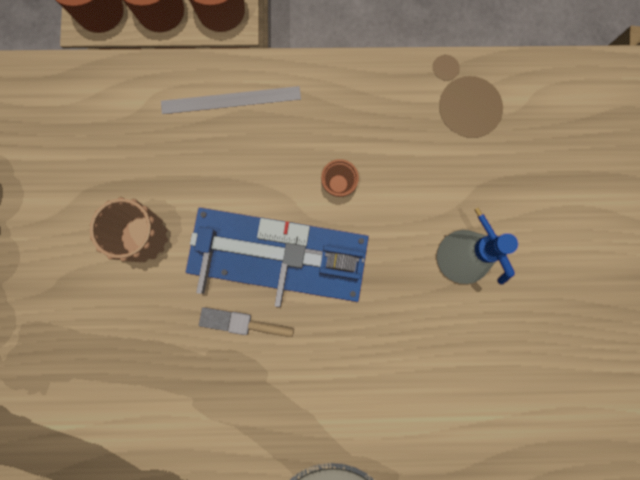

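View pics/scene0.png

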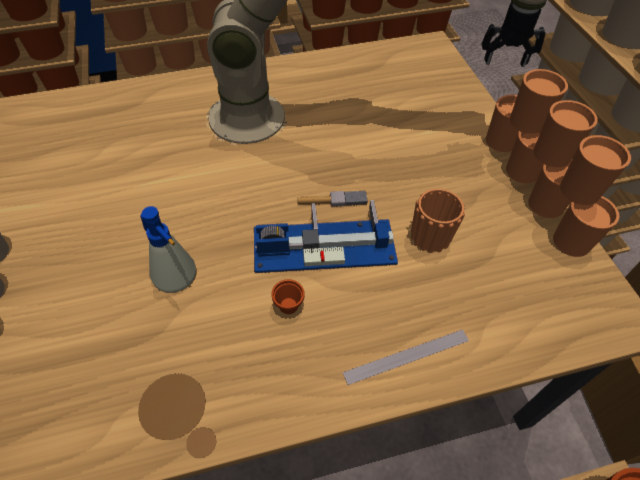

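The top view shows the gauge lying along world +y, turned slightly: wheel at about (341,262), jaw at (294,256) and red tab at (287,228). Next I'll measure the yaw and the pointer–tab gap.

```bash
cat >> h.py <<'E'
def plate(c):
    hsv=cv2.cvtColor(c['image'],cv2.COLOR_RGB2HSV)
    m=cv2.inRange(hsv,(105,120,40),(125,255,255)); m[:,400:]=0
    m=cv2.morphologyEx(m,cv2.MORPH_CLOSE,np.ones((15,15)))
    k=max(cv2.findContours(m,0,2)[0],key=cv2.contourArea)
    q=np.array([ray(c,p[0],12)[:2] for p in k],np.float32)
    return cv2.minAreaRect(q), cv2.boxPoints(cv2.minAreaRect(q))
def red(c,z=40):
    hsv=cv2.cvtColor(c['image'],cv2.COLOR_RGB2HSV); R=[]
    m=cv2.inRange(hsv,(0,150,90),(6,255,255))|cv2.inRange(hsv,(172,150,90),(180,255,255))
    n,l,s,ce=cv2.connectedComponentsWithStats(m)
    return [(s[i,4],ce[i].round(1),ray(c,ce[i],z).round(1)) for i in range(1,n) if s[i,4]>8 and 200<ce[i][1]<290 and 230<ce[i][0]<400]
E
python3 - <<'E'
from h import *
for n in ['top','scene']:
    c=imaging.get_image(n); print(n,plate(c),red(c))
    r=imaging.masks_of('wheel',n)[0]; m=r['mask']
    v,u=np.nonzero(m); z=c['range_z'][v,u]; P=np.stack([(u-c['cx'])/c['fx']*z,(v-c['cy'])/c['fy']*z,z],1); W=(P-c['t'])@c['R']
    print(r['conf'],len(u),u.min(),u.max(),v.min(),v.max(),np.median(W,0).round(1),W[np.argsort(-W[:,2])[:40]].mean(0).round(1))
    x0,y0=(180,200) if n=='top' else (245,200)
    I=c['image'][y0:y0+115,x0:x0+195] if n=='top' else c['image'][y0:y0+90,x0:x0+160]
    I=cv2.resize(I,None,fx=4,fy=4,interpolation=2); cv2.imwrite(f'pics/{n}1.png',I[:,:,::-1])
E
```

```text
top (((542.3543090820312, 100.1589584350586), (352.19976806640625, 132.96156311035156), 79.42184448242188), array([[444.67554, -60.74386],
       [575.37744, -85.15249],
       [640.0331 , 261.06177],
       [509.33118, 285.4704 ]], dtype=float32)) [(np.int32(13), array([286. , 227.2]), array([593.2,  81. ,  40. ]))]
0.58 497 326 356 252 271 [519.  -24.8  77.2] [518.2 -24.  108.1]
scene (((545.2930908203125, 100.5323715209961), (356.2198791503906, 144.9470977783203), 79.51148223876953), array([[441.6076 , -61.40863],
       [584.1329 , -87.79457],
       [648.9786 , 262.4734 ],
       [506.4533 , 288.8593 ]], dtype=float32)) [(np.int32(26), array([322. , 255.2]), array([596.1,  81.3,  40. ]))]
0.64 287 260 283 225 239 [525.  -28.2  76.5] [597.1 -37.1 181.8]
```

View pics/top1.png

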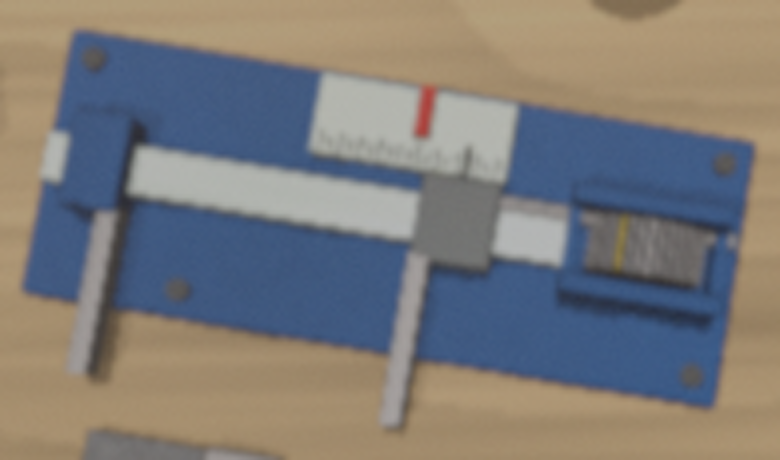

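View pics/scene1.png

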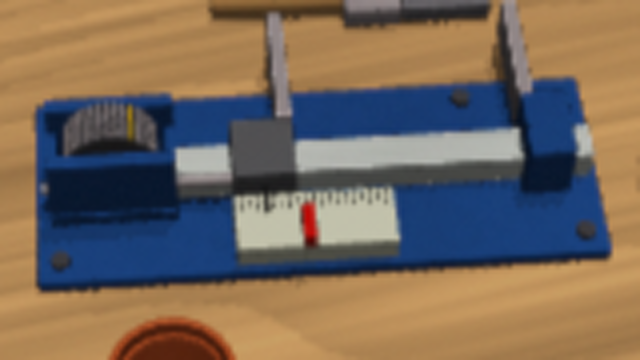

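The zoomed views show the pointer tip at top pixel about (297,237), short of the red tab at (285,228), a gap of about 24.5 mm. The gauge yaw is about -10.5°, so its +y is (0.183, 0.983). The wheel top is at about (518.5,-26.5), which agrees with the plate geometry. Now I'll move above the wheel with the fingers shut, turning the tool x axis to lie along gauge y.

Call:
servo_tool(
  targets=[15,-29.8,0,0,0,-0.0584,15,-29.8,0,0,0,-0.0584,15,-29.8,0,0,0,-0.0584,15,-29.8,0,0,0,-0.0584,15,-29.8,0,0,0,-0.0584,15,-29.8,0,0,0,-0.0584,15,-29.8,0,0,0,-0.0584,15,-29.8,0,0,0,-0.0584,15,-29.8,0,0,0,-0.0584,15,-29.8,0,0,0,-0.0584,15,-29.8,0,0,0,-0.0584,15,-29.8,0,0,0,-0.0584],
  hand=0,
  force=20,
)

```text
time: 2.3
tcp_pos: [431.1, 321.3, 242.6]
tcp_rot: [[-0.492, 0.871, 0.0], [0.871, 0.492, 0.0], [0.0, 0.001, -1.0]]
contact_force: [0.6, -0.1, 0.2]
finger_gap: -0.2
gripper_force: 0.0
```

Call:
servo_tool(
  targets=[7,-29.8,0,0,0,-0.0584,7,-29.8,0,0,0,-0.0584,7,-29.8,0,0,0,-0.0584,7,-29.8,0,0,0,-0.0584,7,-29.8,0,0,0,-0.0584,7,-29.8,0,0,0,-0.0584,7,-29.8,0,0,0,-0.0584,7,-29.8,0,0,0,-0.0584,7,-29.8,0,0,0,-0.0584,7,-29.8,0,0,0,-0.0584,7,-29.8,0,0,0,-0.0584,7,-29.8,0,0,0,-0.0584],
)

```text
time: 3.3
tcp_pos: [514.8, -36.3, 242.6]
tcp_rot: [[0.185, 0.983, 0.001], [0.983, -0.185, 0.0], [0.0, 0.001, -1.0]]
contact_force: [0.9, -0.1, -0.4]
finger_gap: 0.1
gripper_force: 0.0
```

Call:
servo_tool(
  targets=[2,0,-35,0,0,0,0,0,-35,0,0,0,0,0,-35,0,0,0,0,0,-30,0,0,0,0,0,-5,0,0,0,0,0,-1,0,0,0,0,0,0,0,0,0],
)

```text
time: 3.88
tcp_pos: [516.9, -35.1, 102.0]
tcp_rot: [[0.183, 0.983, 0.0], [0.983, -0.183, -0.0], [-0.0, 0.0, -1.0]]
contact_force: [-0.8, -0.4, 0.3]
finger_gap: 0.1
gripper_force: 0.0
```

Call:
servo_tool(
  targets=[0,0,-2,0,0,0,0,0,-2,0,0,0,0,0,-2,0,0,0,0,0,-1,0,0,0,0,0,0,0,0,0],
)

```text
time: 4.3
tcp_pos: [516.7, -34.7, 94.6]
tcp_rot: [[0.182, 0.983, 0.001], [0.983, -0.182, 0.0], [0.0, 0.001, -1.0]]
contact_force: [-0.6, 0.4, -0.5]
finger_gap: 0.3
gripper_force: 0.0
```

Call:
servo_tool(
  targets=[0,0,-1,0,0,0,0,0,-0.5,0,0,0,0,0,0,0,0,0],
)

```text
time: 4.55
tcp_pos: [516.7, -34.8, 93.7]
tcp_rot: [[0.183, 0.983, 0.001], [0.983, -0.183, 0.001], [0.001, 0.001, -1.0]]
contact_force: [-3.1, -0.1, 13.6]
finger_gap: -0.2
gripper_force: 7.0
```

Call:
servo_tool(
  targets=[0.73,3.93,0.3,0,0,0,0.73,3.93,0,0,0,0,0.73,3.93,0,0,0,0],
)

```text
time: 4.8
tcp_pos: [518.8, -23.4, 93.9]
tcp_rot: [[0.183, 0.983, 0.001], [0.983, -0.183, -0.0], [0.0, 0.001, -1.0]]
contact_force: [-1.7, -1.5, 11.8]
finger_gap: -0.3
gripper_force: 6.1
```

Call:
servo_tool(
  targets=[0.73,3.93,0,0,0,0,0.55,2.95,0,0,0,0,0,0,0,0,0,0],
)

```text
time: 5.05
tcp_pos: [520.2, -15.6, 93.6]
tcp_rot: [[0.182, 0.983, 0.001], [0.983, -0.182, 0.0], [0.001, 0.001, -1.0]]
contact_force: [-1.4, 2.2, 8.1]
finger_gap: 0.2
gripper_force: 4.1
```

Call:
servo_tool(
  targets=[0,0,6,0,0,0,-1.8,-9.5,2,0,0,0,-1.8,-9.5,-2,0,0,0,0,0,-4,0,0,0,0,0,-2,0,0,0,0,0,0,0,0,0,0.73,3.93,0,0,0,0,0.73,3.93,0,0,0,0,0.73,3.93,0,0,0,0,0.73,3.93,0,0,0,0,0.73,3.93,0,0,0,0,0,0,0,0,0,0],
)

```text
time: 6.05
tcp_pos: [520.2, -14.8, 93.3]
tcp_rot: [[0.182, 0.983, 0.0], [0.983, -0.182, 0.001], [0.001, 0.0, -1.0]]
contact_force: [-1.2, 3.2, 12.7]
finger_gap: -0.2
gripper_force: 6.4
```

Run:
```python
from h import *
print(telemetry.sense()['contact_force'])
g=np.array([.183,.983])
for n in ['top','scene']:
    c=imaging.get_image(n); t=red(c); p=[(r['conf'],np.round(r['pixel'],1),ray(c,r['pixel'],33).round(1)) for r in imaging.landmark_of('pointer',n)[:2]]
    print(n,t,p,[ (t[0][2][:2]-q[2][:2])@g for q in p] if t else '')
    x0,y0=(252,208) if n=='top' else (290,225)
    I=cv2.resize(c['image'][y0:y0+50,x0:x0+66],None,fx=12,fy=12,interpolation=2); cv2.imwrite(f'pics/{n}2.png',I[:,:,::-1])
```

```text
[-1.23864821  3.17772997 12.69945085]
top [(np.int32(12), array([285.9, 227.4]), array([592.9,  81.2,  40. ]))] [(0.95, array([287.3, 234.6]), array([579.2,  78.8,  33. ]))] [np.float64(4.866299999999994)]
scene [(np.int32(26), array([322. , 255.2]), array([596.1,  81.3,  40. ]))] [(0.8, array([313.8, 251.3]), array([575.3,  66.3,  33. ])), (0.35, array([432.2, 235.6]), array([603.6, 370.3,  33. ]))] [np.float64(18.55140000000001), np.float64(-285.4595)]
```

View pics/top2.png

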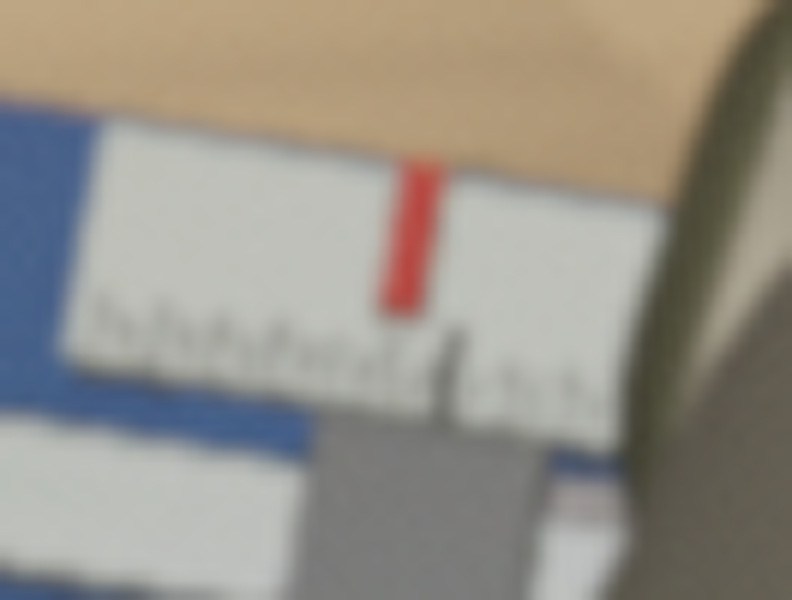

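The pointer tip is at crop pixel (455,335) and the tab axis meets that row at column 396, so about 9.5 mm remain, or roughly 26 mm of rim. I'll do one more full stroke, then a short one of 6 mm.

Call:
servo_tool(
  targets=[0,0,6,0,0,0,-1.8,-9.7,2,0,0,0,-1.8,-9.7,-2,0,0,0,0,0,-4,0,0,0,0,0,-2,0,0,0,0,0,0,0,0,0,0.73,3.93,0,0,0,0,0.73,3.93,0,0,0,0,0.73,3.93,0,0,0,0,0.73,3.93,0,0,0,0,0.73,3.93,0,0,0,0,0,0,0,0,0,0],
)

```text
time: 7.25
tcp_pos: [520.2, -14.6, 93.3]
tcp_rot: [[0.182, 0.983, 0.0], [0.983, -0.182, 0.001], [0.001, 0.0, -1.0]]
contact_force: [-1.6, 3.4, 12.9]
finger_gap: 0.2
gripper_force: 6.7
```

Call:
servo_tool(
  targets=[0,0,6,0,0,0,-1.3,-6,2,0,0,0,-1.3,-6,-2,0,0,0,0,0,-4,0,0,0,0,0,-2,0,0,0,0,0,0,0,0,0,0.55,2.95,0,0,0,0,0.55,2.95,0,0,0,0,0,0,0,0,0,0,0,0,10,0,0,0,0,0,30,0,0,0,0,0,0,0,0,0],
)

```text
time: 8.25
tcp_pos: [519.7, -22.0, 135.8]
tcp_rot: [[0.184, 0.983, 0.003], [0.983, -0.184, 0.0], [0.001, 0.003, -1.0]]
contact_force: [0.8, 0.8, 0.3]
finger_gap: -0.0
gripper_force: 0.0
```

Run:
```python
from h import *
g=np.array([.183,.983])
for n in ['top','scene']:
    c=imaging.get_image(n); t=red(c); p=[(r['conf'],np.round(r['pixel'],1),ray(c,r['pixel'],33).round(1)) for r in imaging.landmark_of('pointer',n)[:1]]
    print(n,t,p,[ (t[0][2][:2]-q[2][:2])@g for q in p] if t else '')
    x0,y0=(252,208) if n=='top' else (290,225)
    I=cv2.resize(c['image'][y0:y0+50,x0:x0+66],None,fx=12,fy=12,interpolation=2); cv2.imwrite(f'pics/{n}3.png',I[:,:,::-1])
```

```text
top [(np.int32(12), array([285.9, 227.4]), array([592.9,  81.2,  40. ]))] [] []
scene [(np.int32(27), array([322., 255.]), array([595.5,  81.5,  40. ]))] [(0.63, array([322., 253.]), array([585.3,  84.6,  33. ]))] [np.float64(-1.1806999999999863)]
```

View pics/top3.png

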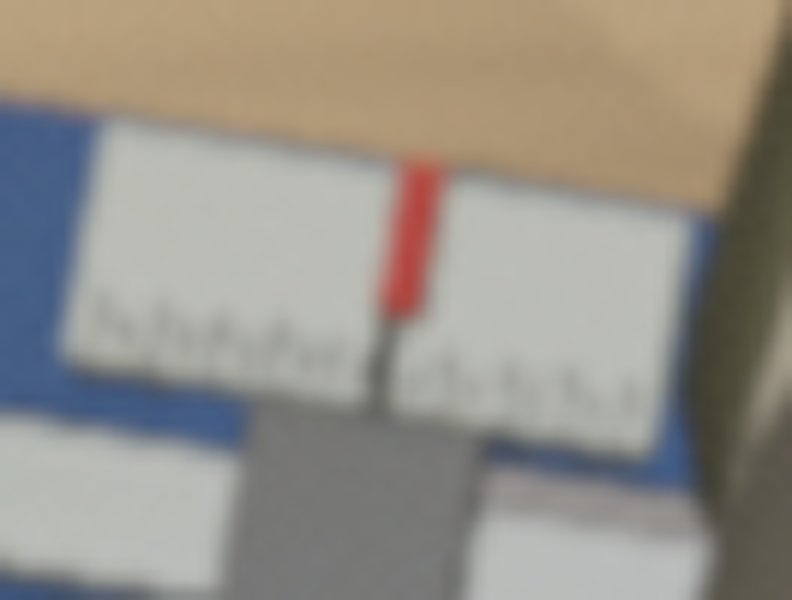

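View pics/scene3.png

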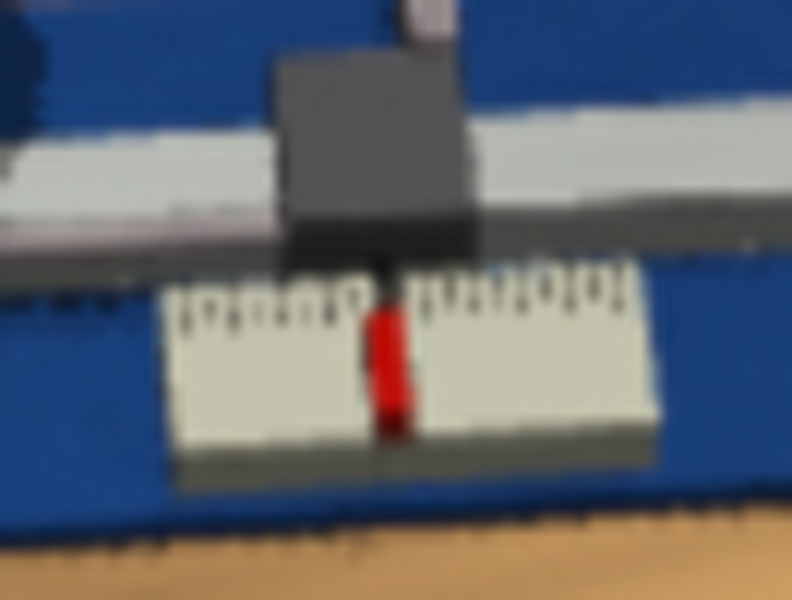

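Top view: the pointer (390,325)–(378,405) lies about 7 crop pixels beyond the tab axis. Scene view: the pointer is at (387,285) with the tab axis at 382. Allowing for the tab's height, it has overshot by about 1.5–2 mm. That is inside the band, but I'll roll back gently by about 4 mm of rim to centre it.

Call:
servo_tool(
  targets=[0,0,-25,0,0,0,0,0,-10,0,0,0,0,0,-3,0,0,0,0,0,-1,0,0,0,0,0,-1,0,0,0,0,0,0,0,0,0,-0.37,-1.97,0,0,0,0,-0.37,-1.97,0,0,0,0,0,0,0,0,0,0,0,0,0,0,0,0],
)

```text
time: 9.28
tcp_pos: [516.7, -25.3, 93.7]
tcp_rot: [[0.183, 0.983, -0.002], [0.983, -0.183, 0.001], [0.001, -0.002, -1.0]]
contact_force: [-5.5, 1.2, 20.8]
finger_gap: 0.1
gripper_force: 10.5
```

Call:
servo_tool(
  targets=[0,0,2,0,0,0,0,0,10,0,0,0,0,0,30,0,0,0,0,0,40,0,0,0,0,0,0,0,0,0,0,0,0,0,0,0],
)

```text
time: 9.78
tcp_pos: [518.8, -25.3, 177.1]
tcp_rot: [[0.183, 0.983, 0.003], [0.983, -0.183, 0.0], [0.001, 0.003, -1.0]]
contact_force: [0.2, 0.1, -0.4]
finger_gap: -0.0
gripper_force: 0.0
```

Run:
```python
from h import *
g=np.array([.183,.983])
L=[]
for n in ['top','scene']:
    c=imaging.get_image(n); t=red(c); p=[(r['conf'],np.round(r['pixel'],1),ray(c,r['pixel'],33).round(1)) for r in imaging.landmark_of('pointer',n)[:1]]
    print(n,t,p,[ (t[0][2][:2]-q[2][:2])@g for q in p] if t else '')
    x0,y0=(265,215) if n=='top' else (300,233)
    L.append(cv2.resize(c['image'][y0:y0+40,x0:x0+40],None,fx=10,fy=10,interpolation=2))
cv2.imwrite('pics/both4.png',np.hstack(L)[:,:,::-1])
```

```text
top [(np.int32(13), array([285.9, 227.7]), array([592.3,  81.2,  40. ]))] [(0.88, array([280.6, 237.2]), array([574.1,  92.4,  33. ]))] [np.float64(-7.6790000000000145)]
scene [(np.int32(26), array([322. , 255.2]), array([596.1,  81.3,  40. ]))] [(0.69, array([321.1, 251.5]), array([580.4,  83.7,  33. ]))] [np.float64(0.5139000000000027)]
```

View pics/both4.png

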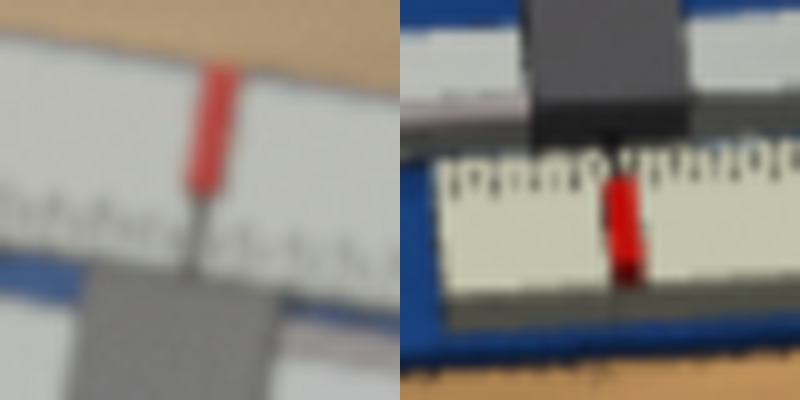

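Both crops show the pointer in line with the tab axis: (197,235) against 196 in the top view, and (616,165) against 616 in the scene view. The finger is clear of the wheel, so I'm handing in.

```bash
python3 -c "from cell import order; print(order.job_done())"
```

```text
the job is handed in; nothing more can be done
None
```

The wheel was rolled until the pointer stood level with the red tab, about 1 mm off its middle by both cameras (tolerance 4 mm); the finger was then lifted clear and the job handed in, though the hand-in returned no verdict.

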